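Let the sugar balls out of the lever dispenser

TASK

Press the dispenser's red lever pad all the way down with the fingertips and keep it down until all three sugar balls have rolled out into the tray, then ease the lever back up slowly so that the clear lid closes fully without slamming. Work the lid by the lever only, leave the balls where they roll, and do not disturb the spice jar, the blue bottle or the ring cutter standing round it.

Things in the scene. Friction and masses are not known exactly. Their poses are not given: they have to be found in the camera images.
- dispenser: Mint-green dispenser fixed to the table, 262 x 116 x 125 mm: lidded hopper behind (x -55 to +92 mm), open catch tray in front (x -170 to -55), both within y +-58 mm. Origin: on the table, midway between its sides. x points from tray to hopper, y left as seen from the tray, z up. The lever runs along the negative-y side. The open lid reaches 210 mm above the table
- lever_pad (a point): Centre of the top face of the red lever pad (44 x 44 x 12 mm) on a steel arm pivoted 140 mm behind it on the hopper's side. At rest 109 mm above the table, 147 mm in front (-x) of and 125 mm to the -y side of the dispenser's origin; pressed, it goes straight down by 56 mm (to within 3 mm). It tilts from 0.2 rad front up to 0.2 rad front down
- lever (a joint): Lever angle, rad: 0 at rest (up), 0.40 pressed fully down against its stop. A return spring pushes back with about 4 N at the pad at rest and 6 N fully down, plus a little damping; let go, it flies up and the lid slams
- lid (a joint): Lid angle, rad: 0 closed, 0.60 fully open; hinged at the back of the hopper, linked to the lever at 1.5 times its angle. Closing faster than 2 rad/s (pad rising at 0.19 m/s) is a slam
- lid_front_edge (a point): Middle of the lower edge of the front flap of the clear, white-edged lid (top 146 x 106 mm, flap 76 mm high); hinge along y at the back of the hopper, 118 mm above the table. To be moved only through the lever
- tray_centre (a point): Centre of the catch tray's floor, 6 mm above the table; axes as the dispenser's. Inside 110 mm (x) by 106 mm (y), rim 31 mm above the floor (33 mm at the front)
- ball_1_center (a point): Centre of the red sugar ball, a hard ball 26 mm in diameter; at the start in the hopper, behind the flap, on a chute that slopes to the tray; it rolls out by itself within about a second of the lid's being open
- ball_2_center (a point): Centre of the yellow sugar ball, same size
- ball_3_center (a point): Centre of the green sugar ball, same size
- spice_jar: Glass spice jar with a red cap, 47 mm wide, 97 mm tall, loose; origin at the centre of its underside
- blue_bottle: Small blue colour bottle with a white nozzle cap, 31 mm wide, 76 mm tall, loose; origin at the centre of its underside
- cutter: White ring cutter, 68 mm across, 42 mm tall, loose; origin at the centre of its underside

How it is judged:
On the way:
1. the lid is held open by at least 0.5 rad of its 0.6 with all three balls out in the tray (value of joint lid above 0.5 rad and x of ball_1_center in the frame of tray_centre between -0.055 and 0.055 m and y of ball_1_center in the frame of tray_centre between -0.053 and 0.053 m and z of each of ball_1_center, ball_2_center, ball_3_center in the frame of tray_centre below 0.022 m and x of ball_2_center in the frame of tray_centre between -0.055 and 0.055 m and y of ball_2_center in the frame of tray_centre between -0.053 and 0.053 m and x of ball_3_center in the frame of tray_centre between -0.055 and 0.055 m and y of ball_3_center in the frame of tray_centre between -0.053 and 0.053 m), for 0.2 s.
At the end, for the whole second after the job is handed in: The lid is closed (under 0.04 rad), the lever is back up (under 0.03 rad), and the three balls lie in the tray (centres within its walls, less than 22 mm above its floor) (value of joint lid below 0.04 rad and value of joint lever below 0.03 rad and x of ball_1_center in the frame of tray_centre between -0.055 and 0.055 m and y of ball_1_center in the frame of tray_centre between -0.053 and 0.053 m and z of each of ball_1_center, ball_2_center, ball_3_center in the frame of tray_centre below 0.022 m and x of ball_2_center in the frame of tray_centre between -0.055 and 0.055 m and y of ball_2_center in the frame of tray_centre between -0.053 and 0.053 m and x of ball_3_center in the frame of tray_centre between -0.055 and 0.055 m and y of ball_3_center in the frame of tray_centre between -0.053 and 0.053 m); the robot touches nothing.
It fails at once if the lid slams: it closes faster than 2 rad/s (the lever pad rising at over 0.19 m/s) (velocity of joint lid below -2 rad/s).
It fails at once if the robot pushes on the lid itself (over 1 N) (contact force between any of the fingers, the arm and lid above 1 N).
It fails at once if a ball is picked up (its centre over 100 mm above the table) (height (world z) of any of ball_1_center, ball_2_center, ball_3_center above 0.1 m).
It fails at once if the spice jar, blue bottle or ring cutter is moved by over 15 mm or tipped by over 0.3 rad (distance of any of spice_jar, blue_bottle, cutter from where it was at the start of the episode above 0.015 m or angle between any of spice_jar, blue_bottle, cutter's own z axis and vertical above 0.3 rad).
It also fails if it takes over 35 s, if anything falls off the work surface, if the arm or the gripper's body presses on something with over 40 N, if the wrist force passes 120 N, or if a joint passes its speed limit or range.

ROBOT

A 7-joint arm with a two-finger parallel gripper is mounted at the origin on a cart in front of the work surface, level with it; the furniture and walls round the work are solid. World frame = base frame: x ahead of the robot, y to its left, z up, the work surface at z = 0. Lengths are in m, angles in rad, forces in N, time in s.
With the tool pointing down it reaches from about 0.425 to 0.925 m from the base axis. Payload 6.8 kg.
Tool frame: the origin (TCP) lies midway between the tips of the shut fingers; the grasp point (between the pads) lies 19 mm behind it; y points along the fingers, z is the direction in which the jaws open and shut, and the axes are right-handed (so a half turn about y gives the same grasp; the last joint's range is limited). The gripper opens to 85 mm and grips with 20 to 120 N. Pads are 22 mm wide; open, the fingers measure 114 mm over their backs; the gripper's body (76 mm by 85 mm) begins 54 mm behind the grasp point. The pads swing forward as they close: fully open they stand 13 mm farther back than shut.
Start: joints at [1.117, 0.477, 0.022, 1.555, -0.011, 1.109, -0.083], TCP at [0.229, -0.635, 0.231] pointing down, gripper open.
Joint ranges: [-2.96, 2.96], [-0.34, 2.1], [-1.41, 1.46], [0.24, 2.44], [-1.37, 4.51], [0.17, 1.92], [-2.96, 2.96]. Speed limits (rad/s): [2.39, 2.39, 3.14, 3.14, 3.14, 3.14, 3.14].

INTERFACE

Orientations are given as a unit quaternion [w, x, y, z].
In Python, from station import bot gives the robot as it stands. The module is installed in compiled form; this text tells all that it offers.
- The arm moves only by the shell command python3 -m crank 'ROWS' [FORCE]. ROWS is JSON, a list of rows, each an object with "linear": the shift along the tool's x, y, z in m, a list of three; "dr": the turn, a rotation vector about the tool's x, y, z in degrees, a list of three; "hand": the gripper command: -1 is shut, 1 is fully open, values between are in proportion. A call has 1 to 10 rows; each row is the pose to reach, as a shift and turn from the pose commanded when the call began, along the tool's axes at that moment; what a row does not reach only later rows make up. A row lasts 1/12 s, in which the tool goes at most 41.7 mm and 7.16 degrees, less where a joint would pass 70% of its speed; a pose out of reach is approached as far as the arm can. A call with a gripper value outside its range is refused whole. The fingers move at their own pace and stop on an object; FORCE is the grip in N (left out, the last holds). Time passes only in rows, so rows that repeat a pose let the fingers close. It gives the time, the measured TCP pose, the force and the opening at its end, in the units of the state.
- bot.get_obs(): the state, without advancing time (a new reading comes with each control period).
- bot.read_camera(name): name is "scene" or "top" or "wrist"; returns the picture (480x640x3 uint8, blue, green, red); there is no depth.
- bot.camera_params(name): a dict with "K" (3x3 intrinsics, pixels), "k1" (the pictures are not rectified: a ray, as slopes to the right and down, at radius r is drawn at 1 + k1 r^2 times it, then the intrinsics apply), "R" (3x3) and "t" (3): a world point X has camera coordinates R X + t; the wrist camera has in their place "hand_eye" (4x4, takes a point from camera to tool coordinates, whose origin is the TCP and whose axes are the tool frame's). Camera axes: x right, y down, z forward; pixel columns grow to the right and rows downward; lengths in m; the calibration is good to about 2 mm. A picture is of the moment at which its call begins: read the wrist's pose just before it. camera_params takes no time and is no camera call.
- bot.hand_in(): hands the job in, once; it reports no verdict.
Trained networks look in the newest picture that a camera, given by its name, has taken for a name from the list of things; names that differ only in an ending like _2 or _b are one class to them, and where a whole thing is asked for, a point or a joint stands for the part that bears it (a point fixed in the world has none). Each returns a list of dicts, best first, with "score" (0 to 1); they miss things now and then, are a little off and sometimes report something else, mostly with a low value. They report only what shows in the picture. A call takes as long as a camera call.
- bot.search_frame(camera, target): "extent" ([left, top, right, bottom] in pixels, round what is visible of it).
- bot.cut_out(camera, target): "pixels" (480x640 bool, what is visible of it) and "extent" ([left, top, right, bottom] in pixels, round what is visible of it).
- bot.place_of(camera, target): "xy" ([column, row] in pixels: a listed point, or the origin of a listed thing).
The state is a dict: "t": time; "q": joint angles; "joint_vel": joint speeds; "joint_torque": joint torques, N m; "eef_pos": TCP position; "tool_rot": TCP orientation; "contact_force": force on the tool from outside, world axes, zero at the start; "torque": the same for the moment, N m; "gripper_width": opening from 0.0 (shut) to 1.0 (fully open).
Only numpy, scipy, OpenCV 4.12 (cv2) and the standard library are available. Lean on these libraries where they do the work, as an engineer would, in place of code of your own. Each camera call takes 0.05 s, during which the arm holds its last target. There are 200 camera calls.

## Working session

There is one attempt and no reset: what is moved stays moved. The work goes in short steps, Python scripts to look and compute and a shell command to move; the robot and the scene stay as the last step left them, time stands still between calls to the robot, and variables do not carry over. Pictures are saved under pics/ and viewed, about 8 in all and at most 12, crops included, and the job is handed in when it is done.

```bash
mkdir -p pics
python3 - <<'E'
from station import bot
import cv2, numpy as np
s=bot.get_obs();print({k:np.round(v,3).tolist() for k,v in s.items()})
for c in ("scene","top"):
    p=bot.camera_params(c);print(c,{k:np.round(v,4).tolist() for k,v in p.items()})
    cv2.imwrite(f"pics/{c}0.png",bot.read_camera(c))
    for t in ("lever_pad","dispenser","tray_centre","spice_jar","blue_bottle","cutter","ball_1_center"):
        print(t,[(np.round(d["xy"],1).tolist(),round(float(d["score"]),2)) for d in bot.place_of(c,t)[:3]])
E
```

```text
{'t': 0.0, 'q': [1.117, 0.478, 0.022, 1.556, -0.012, 1.109, -0.083], 'joint_vel': [0.0, 0.0, 0.001, 0.002, 0.0, -0.001, -0.002], 'joint_torque': [-0.0, -59.646, 1.608, -28.12, 0.012, 0.009, 0.0], 'eef_pos': [0.229, -0.634, 0.23], 'tool_rot': [0.122, -0.122, 0.697, -0.696], 'contact_force': [0.141, -0.328, -1.218], 'torque': [-0.038, -0.049, 0.034], 'gripper_width': 1.005}
scene {'K': [[603.2379, 0.0, 322.7734], [0.0, 603.2379, 249.5226], [0.0, 0.0, 1.0]], 'k1': -0.097, 'R': [[-0.4396, -0.8982, 0.0021], [-0.6716, 0.3271, -0.6649], [0.5965, -0.2937, -0.747]], 't': [0.3017, 0.4476, 1.0035]}
lever_pad [([344.4, 288.2], 0.95)]
dispenser [([261.4, 288.1], 0.92), ([280.5, 325.5], 0.6)]
tray_centre [([279.1, 325.2], 0.87)]
spice_jar [([358.8, 249.2], 0.61)]
blue_bottle [([387.0, 304.7], 0.76)]
cutter [([207.6, 339.6], 0.67)]
ball_1_center [([386.2, 303.0], 0.44)]
top {'K': [[559.7845, 0.0, 323.7088], [0.0, 559.7845, 236.9505], [0.0, 0.0, 1.0]], 'k1': -0.0658, 'R': [[-0.003, -0.9998, 0.0211], [-0.9832, -0.0009, -0.1824], [0.1824, -0.0212, -0.983]], 't': [0.0215, 0.5925, 1.3021]}
lever_pad [([308.0, 283.1], 0.84), ([352.3, 294.3], 0.59)]
dispenser [([261.7, 229.2], 0.87), ([360.9, 225.3], 0.34)]
tray_centre [([256.8, 270.3], 0.76)]
spice_jar [([360.6, 224.4], 0.91)]
blue_bottle [([351.5, 293.1], 0.57)]
cutter [([196.2, 257.6], 0.67)]
ball_1_center []
```

```bash
cat > h.py <<'E'
from station import bot
import numpy as np, cv2
from scipy.spatial.transform import Rotation as Ro
def ray(c,uv):
    p=bot.camera_params(c);K,k=np.array(p["K"]),p["k1"]
    n=cv2.undistortPoints(np.array([[uv]],float),K,np.array([k,0,0,0.])).ravel()
    R,t=np.array(p["R"]),np.array(p["t"])
    return -R.T@t, R.T@np.array([*n,1])
def onz(c,uv,z):
    o,d=ray(c,uv);return o+d*(z-o[2])/d[2]
def tri(a,b):
    A=[];y=[]
    for c,uv in (("scene",a),("top",b)):
        o,d=ray(c,uv);d/=np.linalg.norm(d);P=np.eye(3)-np.outer(d,d);A.append(P);y.append(P@o)
    return np.linalg.lstsq(np.vstack(A),np.hstack(y),rcond=None)[0]
def rot(): 
    q=bot.get_obs()["tool_rot"];return Ro.from_quat([*q[1:],q[0]]).as_matrix()
E
python3 - <<'E'
from h import *
P={"pad":((344.4,288.2),(308,283.1),.109),"disp":((261.4,288.1),(261.7,229.2),0),"tray":((279.1,325.2),(256.8,270.3),.006),"jar":((358.8,249.2),(360.6,224.4),0),"bottle":((387,304.7),(351.5,293.1),0),"cutter":((207.6,339.6),(196.2,257.6),0)}
for n,(a,b,z) in P.items(): print(n,tri(a,b).round(3),onz("scene",a,z).round(3),onz("top",b,z).round(3))
print(rot().round(3))
s=cv2.imread("pics/scene0.png");t=cv2.imread("pics/top0.png")
cv2.imwrite("pics/c0.png",np.vstack([s[170:420,120:520],t[150:400,120:520]]))
E
```

```text
pad [0.475 0.058 0.108] [0.473 0.057 0.109] [0.475 0.058 0.109]
disp [0.623 0.178 0.004] [0.627 0.179 0.   ] [0.622 0.176 0.   ]
tray [0.517 0.185 0.006] [0.516 0.185 0.006] [0.517 0.186 0.006]
jar [ 0.638 -0.073 -0.006] [ 0.635 -0.068  0.   ] [ 0.635 -0.074  0.   ]
bottle [ 0.462 -0.046  0.006] [ 0.467 -0.047  0.   ] [ 0.461 -0.049  0.   ]
cutter [0.547 0.334 0.01 ] [0.551 0.33  0.   ] [0.55  0.339 0.   ]
[[-0.941  0.     0.339]
 [-0.339 -0.    -0.941]
 [-0.    -1.     0.   ]]
```

View pics/c0.png

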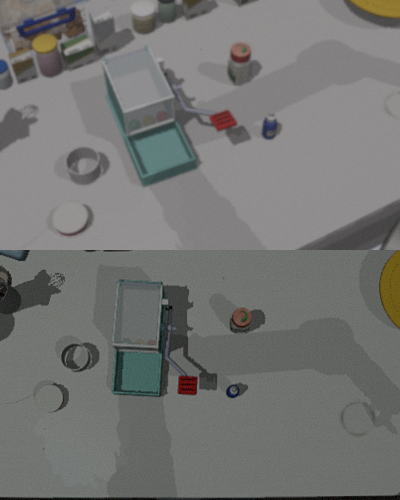

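The nets agree with both pictures. In the scene crop the red pad is at about (222,120), the bottle at (270,127), the jar at (240,62) and the cutter at (84,165). The triangulated pad height is 108 mm, which matches the expected 109 mm. The pad is at (0.475, 0.058), and I'll approach it by way of (0.5, -0.3, 0.2) with the fingers shut.

```bash
python3 -m crank '[{"linear":[-0.368,0.03,-0.222],"dr":[0,0,0],"hand":-1},{"linear":[-0.368,0.03,-0.222],"dr":[0,0,0],"hand":-1},{"linear":[-0.368,0.03,-0.222],"dr":[0,0,0],"hand":-1},{"linear":[-0.368,0.03,-0.222],"dr":[0,0,0],"hand":-1},{"linear":[-0.368,0.03,-0.222],"dr":[0,0,0],"hand":-1},{"linear":[-0.368,0.03,-0.222],"dr":[0,0,0],"hand":-1},{"linear":[-0.368,0.03,-0.222],"dr":[0,0,0],"hand":-1},{"linear":[-0.368,0.03,-0.222],"dr":[0,0,0],"hand":-1},{"linear":[-0.368,0.03,-0.222],"dr":[0,0,0],"hand":-1},{"linear":[-0.368,0.03,-0.222],"dr":[0,0,0],"hand":-1}]' 30
python3 - <<'E'
from h import *
s=bot.get_obs();print(s["eef_pos"],s["q"],s["contact_force"]);print((rot().T@(np.array([.475,.058,.16])-s["eef_pos"])).round(3),rot().round(3))
E
```

```text
t: 1.63
eef_pos: [0.4919, -0.3108, 0.2025]
tool_rot: [-0.122, 0.121, -0.696, 0.697]
contact_force: [0.9, -0.5, 0.5]
gripper_width: -0.006
[ 0.4918931  -0.31080361  0.20250776] [ 0.55424439  0.35811064 -0.12359274  1.80768047  0.05224864  0.97828208
 -0.81605368] [ 0.90165273 -0.46007616  0.5468861 ]
[-0.109  0.042 -0.353] [[-0.941  0.001  0.339]
 [-0.339 -0.    -0.941]
 [-0.    -1.     0.001]]
```

```bash
python3 -m crank '[{"linear":[-0.109,0.042,-0.353],"dr":[0,0,0],"hand":-1},{"linear":[-0.109,0.042,-0.353],"dr":[0,0,0],"hand":-1},{"linear":[-0.109,0.042,-0.353],"dr":[0,0,0],"hand":-1},{"linear":[-0.109,0.042,-0.353],"dr":[0,0,0],"hand":-1},{"linear":[-0.109,0.042,-0.353],"dr":[0,0,0],"hand":-1},{"linear":[-0.109,0.042,-0.353],"dr":[0,0,0],"hand":-1},{"linear":[-0.109,0.042,-0.353],"dr":[0,0,0],"hand":-1},{"linear":[-0.109,0.042,-0.353],"dr":[0,0,0],"hand":-1},{"linear":[-0.109,0.042,-0.353],"dr":[0,0,0],"hand":-1},{"linear":[-0.109,0.042,-0.353],"dr":[0,0,0],"hand":-1}]'
python3 - <<'E'
from h import *
im=bot.read_camera("wrist");cv2.imwrite("pics/w1.png",im)
s=bot.get_obs();R=rot();print(s["eef_pos"],s["q"].round(2))
H=np.array(bot.camera_params("wrist")["hand_eye"]);p=bot.camera_params("wrist")
for d in bot.place_of("wrist","lever_pad")[:2]:
    n=cv2.undistortPoints(np.array([[d["xy"]]],float),np.array(p["K"]),np.array([p["k1"],0,0,0.])).ravel()
    o=s["eef_pos"]+R@H[:3,3];v=R@H[:3,:3]@np.array([*n,1]);print(d["xy"],d["score"],(o+v*(.109-o[2])/v[2]).round(4))
sc=bot.read_camera("scene");tp=bot.read_camera("top")
cv2.imwrite("pics/c1.png",np.hstack([cv2.resize(im,(400,300)),np.vstack([sc[190:400,170:470],tp[190:400,170:470]])[:420] [:300]]))
E
```

```text
t: 2.47
eef_pos: [0.473, 0.0652, 0.1603]
tool_rot: [0.126, -0.125, 0.697, -0.695]
contact_force: [0.7, 0.2, 0.6]
gripper_width: -0.002
[0.47340175 0.06125865 0.16039246] [ 0.02  0.26 -0.32  2.07  0.11  0.83 -1.58]
[325.6, 262.1] 0.84 [0.4757 0.0602 0.109 ]
[39.2, 22.3] 0.4 [0.5468 0.2442 0.109 ]
```

View pics/c1.png

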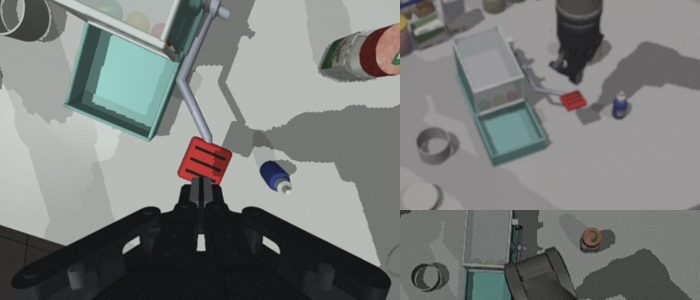

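Wrist view: the pad is under the fingertips at (205,160) and the surroundings are clear. The wrist measurement (0.476, 0.060) agrees with the earlier fix. Next I press down.

```bash
python3 -m crank '[{"linear":[0,0.02,0],"dr":[0,0,0],"hand":-1},{"linear":[0,0.035,0],"dr":[0,0,0],"hand":-1},{"linear":[0,0.045,0],"dr":[0,0,0],"hand":-1},{"linear":[0,0.055,0],"dr":[0,0,0],"hand":-1},{"linear":[0,0.065,0],"dr":[0,0,0],"hand":-1},{"linear":[0,0.075,0],"dr":[0,0,0],"hand":-1},{"linear":[0,0.085,0],"dr":[0,0,0],"hand":-1},{"linear":[0,0.095,0],"dr":[0,0,0],"hand":-1},{"linear":[0,0.103,0],"dr":[0,0,0],"hand":-1},{"linear":[0,0.106,0],"dr":[0,0,0],"hand":-1}]'
python3 -m crank '[{"linear":[0,0.001,0],"dr":[0,0,0],"hand":-1},{"linear":[0,0.002,0],"dr":[0,0,0],"hand":-1},{"linear":[0,0.002,0],"dr":[0,0,0],"hand":-1},{"linear":[0,0.002,0],"dr":[0,0,0],"hand":-1}]'
```

```text
t: 3.5
eef_pos: [0.4747, 0.0557, 0.0541]
tool_rot: [-0.122, 0.121, -0.696, 0.697]
contact_force: [-6.3, -3.6, 30.7]
gripper_width: -0.001
t: 3.83
eef_pos: [0.4748, 0.0558, 0.0542]
tool_rot: [-0.122, 0.121, -0.696, 0.697]
contact_force: [-6.8, -2.2, 25.5]
gripper_width: -0.0
```

```bash
python3 -m crank '[{"linear":[0,0,0],"dr":[0,0,0],"hand":-1},{"linear":[0,0,0],"dr":[0,0,0],"hand":-1},{"linear":[0,0,0],"dr":[0,0,0],"hand":-1},{"linear":[0,0,0],"dr":[0,0,0],"hand":-1},{"linear":[0,0,0],"dr":[0,0,0],"hand":-1},{"linear":[0,0,0],"dr":[0,0,0],"hand":-1},{"linear":[0,0,0],"dr":[0,0,0],"hand":-1},{"linear":[0,0,0],"dr":[0,0,0],"hand":-1},{"linear":[0,0,0],"dr":[0,0,0],"hand":-1},{"linear":[0,0,0],"dr":[0,0,0],"hand":-1}]'
python3 - <<'E'
from h import *
sc=bot.read_camera("scene");w=bot.read_camera("wrist")
for d in bot.place_of("scene","ball_1_center"): print(d["xy"].round(1) if hasattr(d["xy"],'round') else d["xy"],d["score"],onz("scene",d["xy"],.019).round(3))
cv2.imwrite("pics/c2.png",np.hstack([cv2.resize(w,(400,300)),cv2.resize(sc[200:380,180:420],(400,300))]))
E
```

```text
t: 4.67
eef_pos: [0.4747, 0.0558, 0.0542]
tool_rot: [-0.122, 0.121, -0.696, 0.697]
contact_force: [-6.5, -1.8, 24.8]
gripper_width: 0.001
[295.3, 323.0] 0.56 [0.498 0.155 0.019]
```

View pics/c2.png

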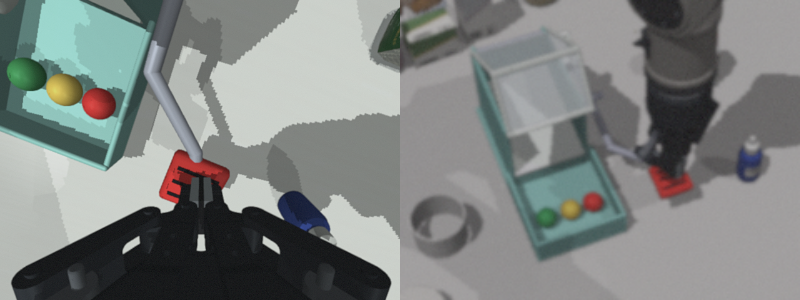

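All three balls lie in the tray at the front wall: green (547,218), yellow (571,210) and red (593,202) in the picture. The lid is open. Now I ease the lever up at about 4 mm per row (0.05 m/s).

```bash
python3 -m crank '[{"linear":[0,-0.003,0],"dr":[0,0,0],"hand":-1},{"linear":[0,-0.006,0],"dr":[0,0,0],"hand":-1},{"linear":[0,-0.01,0],"dr":[0,0,0],"hand":-1},{"linear":[0,-0.014,0],"dr":[0,0,0],"hand":-1},{"linear":[0,-0.018,0],"dr":[0,0,0],"hand":-1},{"linear":[0,-0.022,0],"dr":[0,0,0],"hand":-1},{"linear":[0,-0.026,0],"dr":[0,0,0],"hand":-1},{"linear":[0,-0.03,0],"dr":[0,0,0],"hand":-1},{"linear":[0,-0.034,0],"dr":[0,0,0],"hand":-1},{"linear":[0,-0.038,0],"dr":[0,0,0],"hand":-1}]'
python3 -m crank '[{"linear":[0,-0.004,0],"dr":[0,0,0],"hand":-1},{"linear":[0,-0.007,0],"dr":[0,0,0],"hand":-1},{"linear":[0,-0.010,0],"dr":[0,0,0],"hand":-1},{"linear":[0,-0.013,0],"dr":[0,0,0],"hand":-1},{"linear":[0,-0.016,0],"dr":[0,0,0],"hand":-1},{"linear":[0,-0.019,0],"dr":[0,0,0],"hand":-1},{"linear":[0,-0.022,0],"dr":[0,0,0],"hand":-1},{"linear":[0,-0.025,0],"dr":[0,0,0],"hand":-1},{"linear":[0,-0.028,0],"dr":[0,0,0],"hand":-1},{"linear":[0,-0.031,0],"dr":[0,0,0],"hand":-1}]'
```

```text
t: 5.65
eef_pos: [0.4746, 0.0566, 0.0909]
tool_rot: [-0.122, 0.121, -0.697, 0.697]
contact_force: [0.9, -2.7, 3.1]
gripper_width: 0.002
t: 6.48
eef_pos: [0.4729, 0.0565, 0.1211]
tool_rot: [0.121, -0.122, 0.697, -0.697]
contact_force: [-0.0, 0.2, -0.2]
gripper_width: 0.002
```

Contact is lost and the force is zero. I'll retreat straight up and check.

```bash
python3 -m crank '[{"linear":[0,-0.02,0],"dr":[0,0,0],"hand":-1},{"linear":[0,-0.05,0],"dr":[0,0,0],"hand":-1},{"linear":[0.02,-0.07,0.05],"dr":[0,0,0],"hand":-1},{"linear":[0.02,-0.07,0.09],"dr":[0,0,0],"hand":-1},{"linear":[0.02,-0.07,0.12],"dr":[0,0,0],"hand":-1},{"linear":[0.02,-0.07,0.15],"dr":[0,0,0],"hand":-1},{"linear":[0.02,-0.07,0.15],"dr":[0,0,0],"hand":-1},{"linear":[0.02,-0.07,0.15],"dr":[0,0,0],"hand":-1}]'
python3 - <<'E'
from h import *
sc=bot.read_camera("scene");t=bot.read_camera("top")
P={}
for n in ("lever_pad","lid_front_edge","spice_jar","blue_bottle","cutter"):
    a,b=bot.place_of("scene",n),bot.place_of("top",n)
    if a and b: print(n,np.round(a[0]["xy"],1),np.round(b[0]["xy"],1),tri(a[0]["xy"],b[0]["xy"]).round(3))
cv2.imwrite("pics/c3.png",np.hstack([cv2.resize(sc[190:400,180:460],(400,300)),cv2.resize(t[150:360,170:450],(400,300))]))
E
```

```text
t: 7.15
eef_pos: [0.5055, -0.0931, 0.191]
tool_rot: [0.12, -0.121, 0.697, -0.697]
contact_force: [-0.3, 0.1, -0.8]
gripper_width: -0.002
lever_pad [342.7 290.2] [307.4 284.9] [0.472 0.061 0.106]
lid_front_edge [270.6 297.6] [257.7 252.3] [0.556 0.182 0.051]
spice_jar [359.1 249.9] [358.8 225.2] [ 0.634 -0.069 -0.002]
blue_bottle [385.1 302.3] [350.6 292.9] [ 0.462 -0.042  0.016]
cutter [207.1 341. ] [197.6 261.8] [0.538 0.333 0.015]
```

View pics/c3.png

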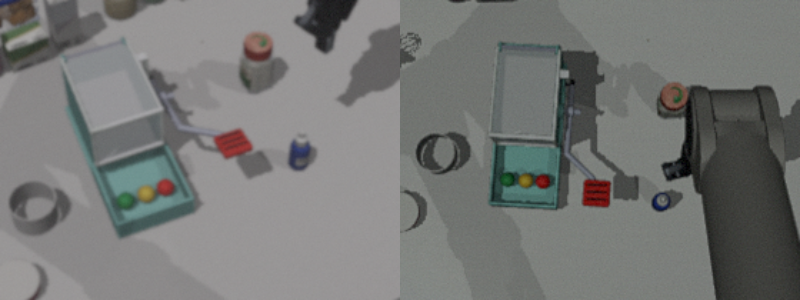

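The lid looks closed and the balls are in the tray at (125–166, 190–200). The jar, bottle and cutter still stand where they were. The net puts the pad 2 mm lower than before, so I'll compare it with the starting picture at pixel level before handing in.

Run:
```python
from h import *
s0=cv2.imread("pics/scene0.png");s1=bot.read_camera("scene")
g=lambda x:cv2.cvtColor(x,cv2.COLOR_BGR2GRAY)
for n,(x0,y0,x1,y1) in {"pad":(328,275,362,300),"lid":(225,215,300,300),"bottle":(378,280,398,308),"jar":(345,210,372,255),"cutter":(185,315,222,355),"tray(fixed)":(225,330,300,355)}.items():
    T=s0[y0:y1,x0:x1];S=s1[y0-6:y1+6,x0-6:x1+6]
    r=cv2.matchTemplate(S,T,cv2.TM_CCOEFF_NORMED);m=cv2.minMaxLoc(r);print(n,np.array(m[3])-6,round(m[1],3))
    print("  sub",np.round(cv2.phaseCorrelate(np.float32(g(s0[y0:y1,x0:x1])),np.float32(g(s1[y0:y1,x0:x1])))[0],2))
red=lambda x:(x[...,2].astype(int)-np.maximum(x[...,0],x[...,1])>50)
for x in (s0,s1):
    m=red(x)[268:308,322:370];print(m.sum(),np.argwhere(m).mean(0))
```

```text
pad [0 0] 0.995
  sub [0.06 0.36]
lid [0 0] 0.968
  sub [0.47 0.01]
bottle [0 0] 0.989
  sub [-0.09 -0.09]
jar [0 0] 0.994
  sub [0.59 0.44]
cutter [0 0] 0.972
  sub [ 0.06 -0.01]
tray(fixed) [0 0] 0.838
  sub [ 0.45 -0.13]
286 [22.52447552 20.79370629]
331 [22.0060423  20.75830816]
```

The pad, lid and neighbours all match the start to within half a pixel, about 1 mm.

```bash
python3 -c "
from station import bot
print(bot.get_obs()['contact_force']);print(bot.hand_in())"
```

```text
[0.15307489 0.49114331 0.69106458]
the job is handed in; nothing more can be done
None
```

The job is handed in at about 7.5 s on the robot's clock. I pressed the lever pad onto its stop with shut fingertips, at about 25 N and TCP z = 54 mm. I held it there until the camera showed all three balls in the tray, then eased it up at about 0.05 m/s until contact ended and drew the arm away.

**Last checks:**
- **Lid and lever:** The lid looks closed. Image matching puts the pad and the lid within about half a pixel of the starting picture, about 1 mm.
- **Balls:** All three lie in the tray, by eye in both camera views. The network was run on the balls only once, with the lever held down, and found just the red one.
- **Neighbours:** The jar, bottle and cutter match their starting pictures to within about half a pixel.
- **Robot:** It touches nothing. The wrist force reads near zero.

**Disagreements:** The point network put the pad 2 mm lower and the cutter about 9 mm from where it was at the start. I put both down to network scatter, because image matching showed no such shift. Lid speed was not measured directly, only inferred from the slow lift.

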